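Stow the tripod plate under its leaf spring

ROBOT

A 6-joint arm with a two-finger parallel gripper is mounted at the origin on the work surface. World frame = base frame: x ahead of the robot, y to its left, z up, the work surface at z = 0. Lengths are in m, angles in rad, forces in N, time in s.
With the tool pointing down it reaches from about 0.3 to 0.775 m from the base axis. Payload 14.6 kg.
Tool frame: the origin (TCP) lies at the very end of the fingers, on their centre line; the grasp point (between the pads) lies 19 mm behind it; z points along the fingers, y is the line along which they close (so a half turn about z gives the same grasp; the last joint's range is limited). The gripper opens to 94 mm and grips with 3 to 60 N. Pads are 16 mm wide; open, the fingers measure 119 mm over their backs; the gripper's body (75 mm by 177 mm) begins 78 mm behind the grasp point.
Start: joints at [-1.306, 0.3, 1.521, -0, 1.321, -0.067], TCP at [0.179, -0.52, 0.205] pointing down, gripper open.
Joint ranges: [-3.03, 3.03], [-0.79, 2.21], [0.23, 2.52], [-1.04, 4.18], [0, 3.07], [-2.55, 2.55]. Speed limits (rad/s): [2.22, 2.22, 2.57, 3.14, 3.14, 3.14].

INTERFACE

Orientations are given as a unit quaternion [x, y, z, w].
In Python, from station import env, imaging gives the robot as it stands. The module is installed in compiled form; this text tells all that it offers.
- The arm moves only by the tool servo_tool, never from a script. Its argument "commands" is a list of rows, each a list of 3 entries, a list of its own where there are three numbers: the turn, a rotation vector about the tool's x, y, z in degrees, then the shift along the tool's x, y, z in cm, then the opening, from 0 (shut) to 1 (fully open). A call has 1 to 5 rows; each row is the pose to reach, as a shift and turn from the pose commanded when the call began, along the tool's axes at that moment; what a row does not reach only later rows make up. A row lasts 1/12 s, in which the tool goes at most 41.7 mm and 7.16 degrees, less where a joint would pass 70% of its speed; a pose out of reach is approached as far as the arm can. A call with a gripper value outside its range is refused whole. The fingers move at their own pace and stop on an object; the grip force is fixed at half the most. Time passes only in rows, so rows that repeat a pose let the fingers close. It gives the time, the measured TCP pose, the force, the opening and the grip force at its end, in the units of the state.
- env.observe(): the state, without advancing time (a new reading comes with each control period).
- imaging.get_image(name): name is "scene" or "top"; returns the picture (480x640x3 uint8, red, green, blue); there is no depth.
- imaging.calibration(name): a dict with "vertical_fov" (degrees; the focal length in pixels is half the picture's height over the tangent of half this angle, whatever the lens; pixels are square), "cx", "cy" (the principal point, pixels), "k1" (the pictures are not rectified: a ray, as slopes to the right and down, at radius r is drawn at 1 + k1 r^2 times it, then the intrinsics apply), "eye" and "rotation" of the camera in the world. Camera axes: x right, y up, looking along -z (the intrinsics and any distortion apply to the point x, -y, -z); pixel columns grow to the right and rows downward; lengths in m; the calibration is good to about 2 mm. A picture is of the moment at which its call begins. calibration takes no time and is no camera call.
- env.hand_in(): hands the job in; it is judged then, once.
The state is a dict: "clock": time; "qpos": joint angles; "joint_vel": joint speeds; "joint_torque": joint torques, N m; "ee_pos": TCP position; "orientation": TCP orientation; "force": force on the tool from outside, world axes, zero at the start; "ft_torque": the same for the moment, N m; "gripper_width": finger opening in m; "grip_force": force on a finger pad.
Only numpy, scipy, OpenCV 4.12 (cv2) and the standard library are available. Lean on these libraries where they do the work, as an engineer would, in place of code of your own. Each camera call takes 0.05 s, during which the arm holds its last target. There are 200 camera calls.

TASK

Stow the black quick-release tripod plate for the drive: with the gripper's fingertips, press it down hard against the sprung bed of its aluminium dock and, keeping it pressed, slide it under the turned-down lip of the leaf spring until it is fully home against the end stop, then let go and move clear so that the spring alone holds it. Nothing is to be picked up: never lift the plate out of the channel, and leave the blue case with its open lid, the brass adapter, the cream knob and the lens hood as they are.

Things in the scene. Friction and masses are not known exactly. Their poses are not given: they have to be found in the camera images.
- dock: Aluminium stowage dock fixed to the shelf: a channel 60 mm wide inside along its own x axis. Origin: middle of the channel at shelf level; z up. Side walls 10 mm thick, tops 32 mm above the shelf, as is the low wall closing the rear end at x = -102 mm. The plate slides towards +x; fully home its origin is at x = +50 mm.
- stop (a point): Middle of the end stop's face, at dock x = +95 mm, 30 mm above the shelf. The stop block behind it is 38 mm high; the leaf spring's mount on it reaches 48 mm.
- bed (a joint): The orange sprung bed, the channel's floor, 193 x 57 mm. 0 = fully up (its top 24 mm above the shelf); grows as it is pressed straight down, at most 0.010 m; it cannot tilt. The spring gives about 4 N at the top, rising by 0.9 N per mm to about 13 N fully down.
- leaf: Steel leaf spring, 36 mm wide, clamped on the end stop and reaching back over the channel to a turned-down lip at its free end. Origin at dock x = +102 mm, 38 mm above the shelf; axes as the dock's. It yields upward by less than 3 mm, with about 4 N rising by 3 N per mm.
- lip (a point): Middle of the lower edge of the leaf's lip (3 mm thick, square, free side at dock x = +55 mm), 29 mm above the shelf. With the bed up the plate's top is at 34 mm, so its front edge butts on the lip and is blocked; it passes only when pressed down by more than 5 mm (7 mm is good).
- plate: Black quick-release tripod plate, 90 mm long (x) x 56 mm wide (y) x 10 mm thick, 0.1 to 0.2 kg, loose on the bed, x axis as the dock's. Origin: centre of its underside. A red cross rib, 44 mm wide, spans plate x = -8 to -2 mm and stands 10 mm above the deck; the deck in front of it goes under the leaf. At home the lip lies 7 mm in front of the rib. Friction about 0.6.
- plate_press (a point): A point on the plate's top deck at plate x = -23 mm, 10 mm above its underside: the middle of the 37 mm of deck behind the rib. Fingertips pressing here can also push forward against the rib.
- case: Hinged-lid spares case of blue plastic, fixed, 170 x 250 x 85 mm, origin at the centre of its underside, hinge on its own +x side; left alone.
- case_lid_handle (a point): The knob on the case's open lid; the lid stays where it is by friction; left alone.
- adapter: Brass camera screw adapter, 28 mm diameter foot, 24 mm high, loose, origin at the centre of its underside; left alone.
- switch_knob: Chipped cream rotary switch knob, 42 mm diameter, 22 mm high, loose, origin at the centre of its underside; left alone.
- lens_hood: Silver metal lens hood, a flared ring up to 74 mm diameter, 42 mm high, loose, origin at the centre of its underside; left alone.
Mind the look-alikes: they are no part of the job. There is more than one size of the plate; the one meant has the size given above.

How it is judged:
On the way:
1. the fingertips press the plate and the bed down by more than 4.5 mm (value of joint bed above 0.0045 m and contact force between the fingers and plate above 2 N), for 0.1 s.
At the end, for the whole second after the job is handed in: The plate is home (less than 4.5 mm between it and the end stop), flat (tilt under 0.08 rad) and at rest, its underside less than 22.5 mm above the shelf, with the leaf spring pressing on it with more than 2 N and so holding the bed more than 2.5 mm down (x of plate in the frame of dock above 0.0455 m and z of plate in the frame of dock below 0.0225 m and value of joint bed above 0.0025 m and contact force between leaf and plate above 2 N and angle between plate's own z axis and vertical below 0.08 rad and linear speed of plate below 0.01 m/s); the robot touches nothing.
It fails at once if the plate is lifted (underside more than 32 mm above the shelf) (z of plate in the frame of dock above 0.032 m).
It fails at once if the brass adapter is moved by more than 10 mm (distance of adapter from where it was at the start of the episode above 0.01 m).
It fails at once if the switch knob is moved by more than 10 mm (distance of switch_knob from where it was at the start of the episode above 0.01 m).
It fails at once if the lens hood is moved by more than 10 mm (distance of lens_hood from where it was at the start of the episode above 0.01 m).
It fails at once if the case's lid is moved by more than 15 mm at its knob (distance of case_lid_handle from where it was at the start of the episode above 0.015 m).
It also fails if it takes over 35 s, if anything falls off the work surface, if the arm or the gripper's body presses on something with over 40 N, if the wrist force passes 120 N, or if a joint passes its speed limit or range.

## Working session

There is one attempt and no reset: what is moved stays moved. The work goes in short steps, Python scripts to look and compute and a tool call to move; the robot and the scene stay as the last step left them, time stands still between calls to the robot, and variables do not carry over. Pictures are saved under pics/ and viewed, at most 10 in all, crops included, and the job is handed in when it is done.

Besides the shell and the picture viewer there is one more tool, called after "Emit:" as name(argument=value, ...), one argument or row to a line, values as JSON. servo_tool: Moves the arm, as the interface text tells. Its arguments: {"type":"object","properties":{"commands":{"type":"array"}},"required":["commands"]}

```bash
mkdir -p pics
python3 - <<'E'
from station import env, imaging
import cv2,json
for n in("scene","top"):
    im=imaging.get_image(n); cv2.imwrite(f"pics/{n}0.png",im[:,:,::-1]); print(n,imaging.calibration(n))
s=env.observe();print(s)
E
```

```text
scene {'vertical_fov': 55.15046262612984, 'cx': 319.572878272837, 'cy': 233.8995172609383, 'k1': -0.05322159568039297, 'eye': array([0.8732812 , 0.41355973, 0.7520762 ]), 'rotation': array([0.11763571, 0.26816671, 0.86585559, 0.40563845])}
top {'vertical_fov': 51.96177686007764, 'cx': 331.11271215080853, 'cy': 243.09284598269798, 'k1': -0.03919414265129167, 'eye': array([0.42929898, 0.1190652 , 0.97689388]), 'rotation': array([ 0.04850662, -0.04697705, -0.70504858,  0.7059368 ])}
{'clock': 0.1, 'qpos': array([-1.30561395e+00,  3.00415437e-01,  1.52148031e+00, -9.46394729e-06,
        1.32072393e+00, -6.66296695e-02]), 'joint_vel': array([ 0.00075839,  0.0008224 , -0.00220309,  0.00012158,  0.00090549,
        0.00024989]), 'joint_torque': array([ 1.53538567e-03, -5.32643974e+01, -3.53280723e+01,  7.09672831e-02,
        2.35823379e-02, -8.13654287e-05]), 'ee_pos': array([ 0.17908617, -0.51978748,  0.2049595 ]), 'orientation': array([ 9.86268810e-01,  1.65147116e-01, -5.54574614e-05, -5.10528714e-04]), 'force': array([-0.53380319, -0.02254568,  0.73580532]), 'ft_torque': array([0.00535062, 0.01113206, 0.0094389 ]), 'grip_force': 0.0, 'gripper_width': 0.09372255942482467}
```

View pics/scene0.png

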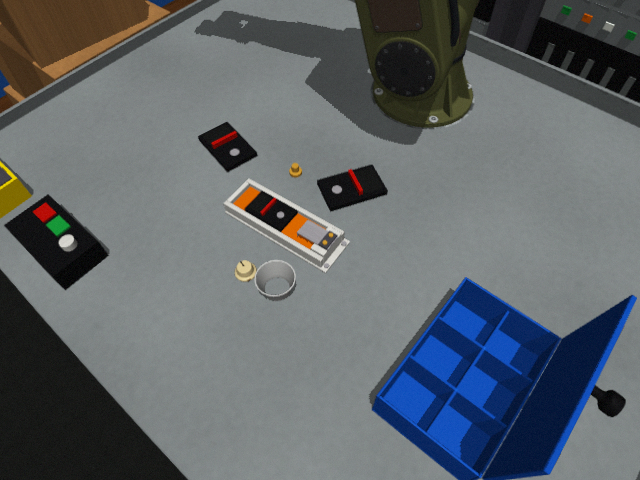

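View pics/top0.png

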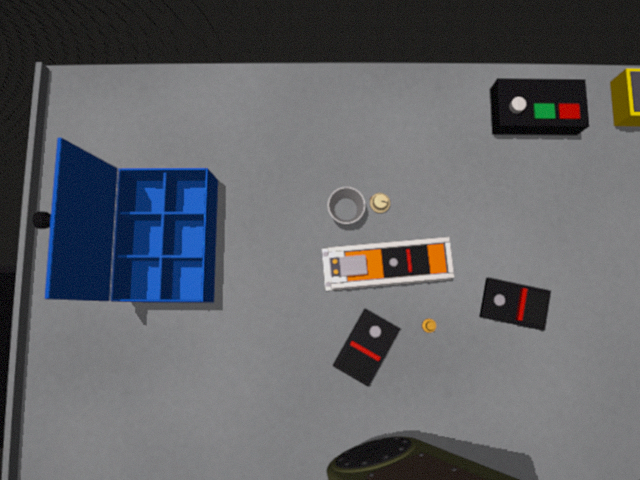

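Top view: the dock is centred at about (388,264), with its stop and leaf at the left end (350,265). The candidates for the plate are the black plate in the dock (407,261, rib at 409), a loose one at (367,347) and a loose one at (515,303). The loose ones are bigger and outside the channel, so I choose the one in the dock. The black box at (540,105) is a switch box. The hood is at (347,206), the knob at (380,203) and the adapter at (430,325).

```bash
cat > h.py <<'E'
import numpy as np,cv2
from scipy.spatial.transform import Rotation as R
from station import env,imaging
def cast(n,px,z):
    c=imaging.calibration(n);f=240/np.tan(np.radians(c["vertical_fov"]/2))
    K=np.array([[f,0,c["cx"]],[0,f,c["cy"]],[0,0,1]])
    u=cv2.undistortPoints(np.array(px,float).reshape(-1,1,2),K,np.array([c["k1"],0,0,0.]))[:,0]
    d=R.from_quat(c["rotation"]).apply(np.c_[u[:,0],-u[:,1],-np.ones(len(u))])
    return c["eye"]+d*((np.asarray(z)-c["eye"][2])/d[:,2])[:,None]
def big(m):
    cs,_=cv2.findContours(m.astype(np.uint8),cv2.RETR_EXTERNAL,cv2.CHAIN_APPROX_NONE)
    return max(cs,key=cv2.contourArea)
E
python3 - <<'E'
from h import *
roi={"top":(310,230,465,300),"scene":(215,170,360,280)}
for n in roi:
    im=imaging.get_image(n);x0,y0,x1,y1=roi[n];c=im[y0:y1,x0:x1].astype(int)
    cv2.imwrite(f"pics/c_{n}.png",cv2.resize(c[:,:,::-1].astype(np.uint8),None,fx=5,fy=5,interpolation=cv2.INTER_CUBIC))
    r,g,b=c[...,0],c[...,1],c[...,2]
    off=np.array([x0,y0])
    rib=big((r>120)&(g<70)&(b<70));br=np.array(cv2.boxPoints(cv2.minAreaRect(rib)))+off
    w=big(c.min(2)>185);bw=np.array(cv2.boxPoints(cv2.minAreaRect(w)))+off
    print(n,"rib px",br.round(1).tolist(),"mean",cast(n,[br.mean(0)],.054).round(4))
    print("dock",bw.round(1).tolist(),cast(n,bw,.032).round(4).tolist())
E
```

```text
top rib px [[405.7, 249.1], [409.3, 248.7], [411.8, 270.9], [408.1, 271.3]] mean [[ 0.5227 -0.0251  0.054 ]]
dock [[321.3, 248.3], [448.9, 235.1], [453.1, 276.3], [325.6, 289.5]] [[0.5476, 0.1401, 0.032], [0.5737, -0.1077, 0.032], [0.4937, -0.1135, 0.032], [0.4683, 0.1317, 0.032]]
scene rib px [[347.9, 170.1], [351.1, 168.3], [361.9, 188.4], [358.7, 190.2]] mean [[0.3729 0.0725 0.054 ]]
dock [[223.9, 203.1], [242.7, 171.6], [343.1, 231.2], [324.3, 262.8]] [[0.5718, -0.1019, 0.032], [0.489, -0.1327, 0.032], [0.474, 0.1233, 0.032], [0.55, 0.1402, 0.032]]
```

View pics/c_top.png

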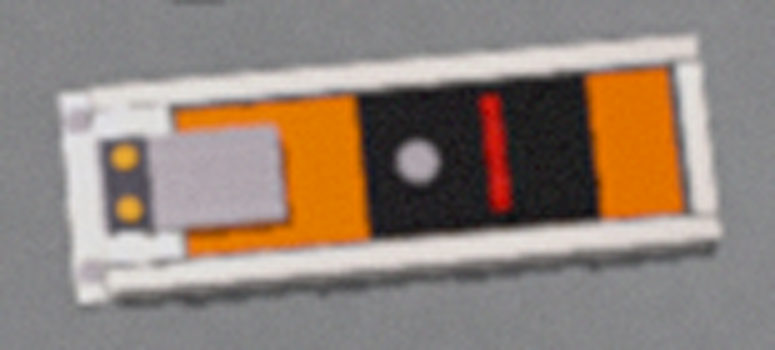

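View pics/c_scene.png

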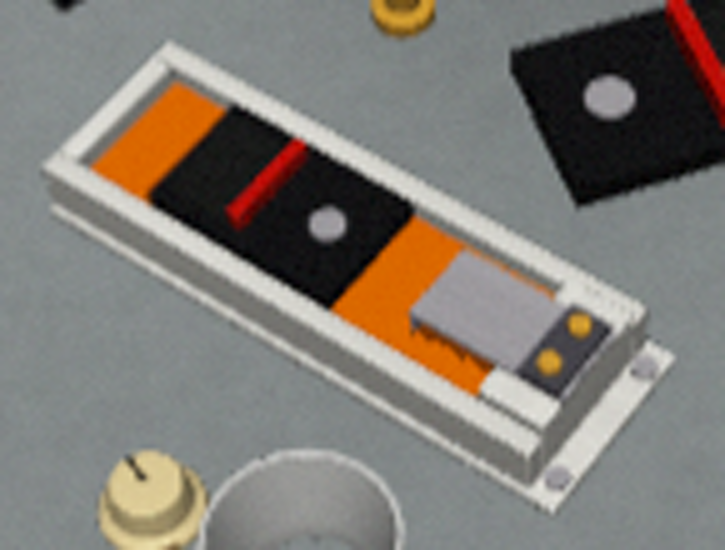

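Both crops confirm the choice. The plate in the dock has its rib at crop (496,152), which is top pixel (409,260). The leaf's free edge is at (284,172) and the stop edge at (181,180). I'll cast these points at their proper heights.

Run:
```python
from h import *
T=lambda p:np.array(p)/5+[310,230]-.4
S=lambda p:np.array(p)/5+[215,170]-.4
def show(n,f,name,p,z): print(n,name,cast(n,f(p),z)[:,:2].round(4).tolist())
A=cast("top",T([(75,93),(697,38),(720,220)]),.032)
rib=cast("top",T([(490,95),(503,212)]),.044)
d=A[0]-A[1]; yaw=np.arctan2(d[1],d[0]);
rear=(A[1]+A[2])[:2]/2;rm=rib.mean(0)[:2]
ax=np.array([np.cos(yaw),np.sin(yaw)]);ay=np.array([-ax[1],ax[0]])
print("yaw",np.degrees(yaw),"rear outer mid",rear,"rib mid",rm,"rib yaw",np.degrees(np.arctan2(*(rib[0]-rib[1])[1::-1]))) 
items=[("top",T,"leaf edge",[(279,125),(288,220)],.032),("top",T,"stop",[(175,105),(187,257)],.038),("top",T,"front",[(360,97),(372,240)],.034),("top",T,"back",[(587,73),(600,218)],.034),("top",T,"rib",[(490,95),(503,212)],.044),("top",T,"wall outer L/rear corners",[(697,38),(720,220)],.032),
("scene",S,"leaf edge",[(413,312),(465,250)],.034),("scene",S,"front",[(332,304),(412,212)],.034),("scene",S,"back",[(152,192),(232,106)],.034),("scene",S,"rib",[(232,210),(300,145)],.044),("scene",S,"rear corners",[(43,165),(168,42)],.032)]
for n,f,name,p,z in items:
    q=cast(n,f(p),z)[:,:2]; print(n,name,"along,lat rel rear:",np.c_[(q-rear)@ax,(q-rear)@ay].round(4).tolist(),"mid",q.mean(0).round(4))
```

```text
yaw 95.15366200336553 rear outer mid [ 0.53418941 -0.11118303] rib mid [ 0.52331114 -0.02697006] rib yaw 5.218545788483225
top leaf edge along,lat rel rear: [[0.1654, -0.0162], [0.1655, 0.0207]] mid [0.5171 0.0534]
top stop along,lat rel rear: [[0.2049, -0.0268], [0.2057, 0.0317]] mid [0.5133 0.0931]
top front along,lat rel rear: [[0.1333, -0.024], [0.1344, 0.0313]] mid [0.5185 0.0218]
top back along,lat rel rear: [[0.0449, -0.0255], [0.0463, 0.0307]] mid [ 0.5275 -0.066 ]
top rib along,lat rel rear: [[0.0849, -0.0192], [0.0848, 0.0257]] mid [ 0.5233 -0.027 ]
top wall outer L/rear corners along,lat rel rear: [[0.0002, -0.0356], [-0.0002, 0.0356]] mid [ 0.5342 -0.1112]
scene leaf edge along,lat rel rear: [[0.169, -0.0128], [0.1684, 0.0218]] mid [0.5146 0.0564]
scene front along,lat rel rear: [[0.1414, -0.0272], [0.1406, 0.025]] mid [0.5227 0.0294]
scene back along,lat rel rear: [[0.05, -0.0249], [0.0486, 0.0269]] mid [ 0.5287 -0.0622]
scene rib along,lat rel rear: [[0.0875, -0.0191], [0.0895, 0.0209]] mid [ 0.5254 -0.0231]
scene rear corners along,lat rel rear: [[0.0038, -0.0381], [0.0037, 0.0398]] mid [ 0.533  -0.1075]
```

Emit:
servo_tool(
  commands=[
    [[0,0,-7],[3.3,-2.3,0.5],0],
    [[0,0,-14],[6.6,-4.6,1.0],0],
    [[0,0,-21],[9.9,-6.9,1.5],0],
    [[0,0,-28],[13.2,-9.2,2.0],0],
    [[0,0,-35],[16.5,-11.5,2.5],0],
  ],
)

```text
clock: 0.62
ee_pos: [0.2983, -0.3558, 0.1802]
orientation: [0.89, 0.457, -0.0, 0.0]
force: [1.0, -0.9, -0.3]
gripper_width: 0.064
grip_force: 0.0
```

Emit:
servo_tool(
  commands=[
    [[0,0,-7],[3.9,0,0.5],0],
    [[0,0,-14],[7.8,0,1.0],0],
    [[0,0,-21],[11.7,0,1.5],0],
    [[0,0,-28],[15.6,0,2.0],0],
    [[0,0,-35],[19.5,0,2.5],0],
  ],
)

```text
clock: 1.03
ee_pos: [0.413, -0.1979, 0.1553]
orientation: [0.711, 0.703, 0.0, 0.0]
force: [0.7, -0.4, -0.9]
gripper_width: 0.0309
grip_force: 0.0
```

Emit:
servo_tool(
  commands=[
    [[0,0,-1.5],[3.2,2.2,0],0],
    [[0,0,-3],[6.4,4.4,0],0],
    [[0,0,-4.5],[9.6,6.6,0],0],
    [[0,0,-6.2],[12.8,8.9,0],0],
    [[0,0,-6.2],[15.9,11.1,0],0],
  ],
)

```text
clock: 1.45
ee_pos: [0.5269, -0.0407, 0.1554]
orientation: [0.673, 0.739, 0.0, 0.0]
force: [0.2, -1.0, -0.1]
gripper_width: 0.0006
grip_force: 0.0
```

Emit:
servo_tool(
  commands=[
    [[0,0,0],[0,0,2],0],
    [[0,0,0],[0,0,4.5],0],
    [[0,0,0],[0,0,7],0],
    [[0,0,0],[0,0,8],0],
    [[0,0,0],[0,0,8],0],
  ],
)

```text
clock: 1.87
ee_pos: [0.5248, -0.0425, 0.0734]
orientation: [0.674, 0.739, -0.001, -0.002]
force: [0.7, 0.5, 0.2]
gripper_width: 0.0005
grip_force: 0.0
```

Run:
```python
from h import *
a=imaging.get_image("top")[225:305,300:465];b=imaging.get_image("scene")[150:285,200:365]
f=lambda i:cv2.resize(i[:,:,::-1],None,fx=4,fy=4,interpolation=cv2.INTER_CUBIC)
s=env.observe()
cv2.imwrite("pics/h1.png",cv2.resize(cv2.vconcat([f(a),f(b)]),None,fx=.69,fy=.69));print(s["ee_pos"],s["orientation"],s["force"])
```

```text
[ 0.52636735 -0.04286024  0.07630372] [6.74321462e-01 7.38437883e-01 1.37440009e-04 2.01407398e-04] [0.4502538  0.79486795 0.75634136]
```

View pics/h1.png

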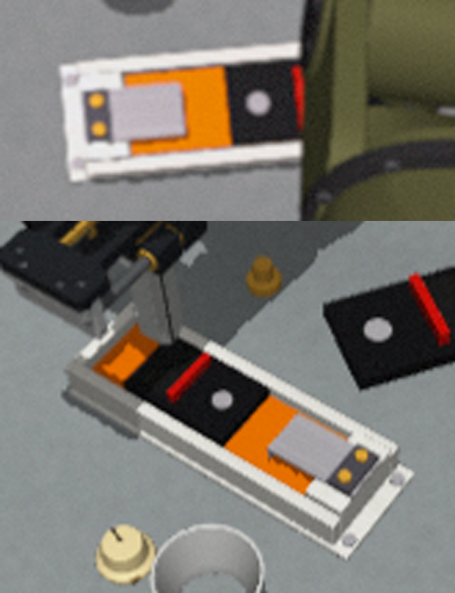

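The scene view shows the closed fingertips above the rear deck, behind the rib (rib at about (188,376) in the picture). The top view is partly hidden by the arm. Descending to press.

Emit:
servo_tool(
  commands=[
    [[0,0,0],[0,0,1.5],0],
    [[0,0,0],[0,0,3],0],
    [[0,0,0],[0,0,3.8],0],
    [[0,0,0],[0,0,3.8],0],
    [[0,0,0],[0,0,3.8],0],
  ],
)

```text
clock: 2.38
ee_pos: [0.5264, -0.0428, 0.0384]
orientation: [0.674, 0.738, 0.0, 0.0]
force: [0.5, 0.2, 0.4]
gripper_width: 0.0005
grip_force: 0.0
```

Emit:
servo_tool(
  commands=[
    [[0,0,0],[0,0,0.2],0],
    [[0,0,0],[0,0,0.4],0],
    [[0,0,0],[0,0,0.6],0],
    [[0,0,0],[0,0,0.7],0],
    [[0,0,0],[0,0,0.7],0],
  ],
)

```text
clock: 2.8
ee_pos: [0.5266, -0.0428, 0.0309]
orientation: [0.674, 0.739, 0.0, 0.001]
force: [1.3, -0.6, 4.2]
gripper_width: 0.0004
grip_force: 2.4
```

Emit:
servo_tool(
  commands=[
    [[0,0,0],[0,0,0.2],0],
    [[0,0,0],[0,0,0.4],0],
    [[0,0,0],[0,0,0.45],0],
    [[0,0,0],[0,0,0.45],0],
    [[0,0,0],[0,0,0.45],0],
  ],
)

```text
clock: 3.22
ee_pos: [0.5266, -0.0428, 0.0267]
orientation: [0.674, 0.739, 0.0, 0.001]
force: [-0.0, -0.1, 9.2]
gripper_width: 0.0005
grip_force: 4.3
```

Emit:
servo_tool(
  commands=[
    [[0,0,0],[0.3,0,0],0],
    [[0,0,0],[0.6,0,0],0],
    [[0,0,0],[0.9,0,0],0],
    [[0,0,0],[1.2,0,0],0],
    [[0,0,0],[1.2,0,0],0],
  ],
)

```text
clock: 3.63
ee_pos: [0.5256, -0.031, 0.0268]
orientation: [0.674, 0.739, 0.0, 0.001]
force: [1.7, -3.4, 8.8]
gripper_width: 0.0005
grip_force: 4.2
```

Emit:
servo_tool(
  commands=[
    [[0,0,0],[0.4,0,0],0],
    [[0,0,0],[0.8,0,0],0],
    [[0,0,0],[1.2,0,0],0],
    [[0,0,0],[1.5,0,0],0],
    [[0,0,0],[1.5,0,0],0],
  ],
)

```text
clock: 4.05
ee_pos: [0.5243, -0.016, 0.0268]
orientation: [0.674, 0.739, 0.0, 0.001]
force: [0.1, -2.1, 8.5]
gripper_width: 0.0004
grip_force: 4.2
```

Emit:
servo_tool(
  commands=[
    [[0,0,0],[0.3,0,0],0],
    [[0,0,0],[0.6,0,0],0],
    [[0,0,0],[0.9,0,0],0],
    [[0,0,0],[1.2,0,0],0],
    [[0,0,0],[1.5,0,0],0],
  ],
)

```text
clock: 4.47
ee_pos: [0.5229, -0.0015, 0.0268]
orientation: [0.674, 0.739, 0.0, 0.001]
force: [0.3, -5.7, 8.2]
gripper_width: 0.0006
grip_force: 4.2
```

Run:
```python
from h import *
b=imaging.get_image("scene")[150:285,200:365]
cv2.imwrite("pics/h2.png",cv2.resize(b[:,:,::-1],None,fx=4,fy=4,interpolation=cv2.INTER_CUBIC))
s=env.observe();print(s["ee_pos"],s["force"])
```

```text
[ 0.52287156 -0.00106755  0.0268032 ] [ 1.44950538 -4.85580559  9.05894531]
```

View pics/h2.png

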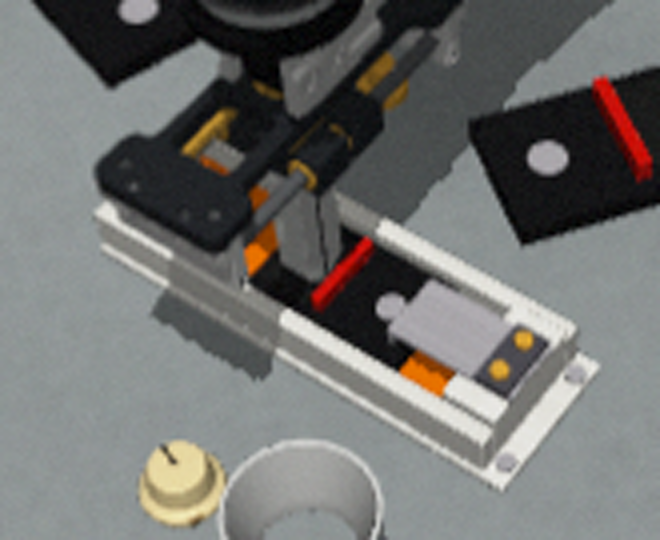

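The plate's front is now under the leaf, the rib is at (342,272) and the fingers are just behind it. Carrying on.

Emit:
servo_tool(
  commands=[
    [[0,0,0],[0.4,0,0],0],
    [[0,0,0],[0.8,0,0],0],
    [[0,0,0],[1.2,0,0],0],
    [[0,0,0],[1.6,0,0],0],
    [[0,0,0],[2.0,0,0],0],
  ],
)

```text
clock: 4.93
ee_pos: [0.5211, 0.0185, 0.0268]
orientation: [0.674, 0.739, 0.0, 0.001]
force: [1.1, -5.9, 8.8]
gripper_width: 0.0001
grip_force: 4.3
```

Emit:
servo_tool(
  commands=[
    [[0,0,0],[0.2,0,0],0],
    [[0,0,0],[0.4,0,0],0],
    [[0,0,0],[0.6,0,0],0],
    [[0,0,0],[0.8,0,0],0],
    [[0,0,0],[0.8,0,0],0],
  ],
)

```text
clock: 5.35
ee_pos: [0.5203, 0.0266, 0.0268]
orientation: [0.674, 0.739, 0.0, 0.001]
force: [0.4, -5.2, 8.3]
gripper_width: 0.0006
grip_force: 4.3
```

Emit:
servo_tool(
  commands=[
    [[0,0,0],[0.1,0,0],0],
    [[0,0,0],[0.2,0,0],0],
    [[0,0,0],[0.3,0,0],0],
    [[0,0,0],[0.4,0,0],0],
    [[0,0,0],[0.4,0,0],0],
  ],
)

```text
clock: 5.77
ee_pos: [0.52, 0.0304, 0.0268]
orientation: [0.674, 0.739, 0.0, 0.001]
force: [0.2, -5.9, 8.6]
gripper_width: 0.0001
grip_force: 4.2
```

Emit:
servo_tool(
  commands=[
    [[0,0,0],[0.1,0,0],0],
    [[0,0,0],[0.2,0,0],0],
    [[0,0,0],[0.3,0,0],0],
    [[0,0,0],[0.3,0,0],0],
  ],
)

```text
clock: 6.1
ee_pos: [0.5198, 0.0334, 0.0268]
orientation: [0.674, 0.739, 0.0, 0.001]
force: [1.1, -5.1, 7.7]
gripper_width: 0.0005
grip_force: 4.2
```

Emit:
servo_tool(
  commands=[
    [[0,0,0],[0.1,0,0],0],
    [[0,0,0],[0.2,0,0],0],
    [[0,0,0],[0.2,0,0],0],
  ],
)

```text
clock: 6.35
ee_pos: [0.5196, 0.0342, 0.0268]
orientation: [0.674, 0.739, -0.0, 0.002]
force: [1.3, -15.6, 8.7]
gripper_width: 0.0006
grip_force: 10.1
```

The force jumped to 15.6 N at the predicted position, so the plate is home. Easing the push and lifting clear.

Emit:
servo_tool(
  commands=[
    [[0,0,0],[-0.1,0,0],0],
    [[0,0,0],[-0.1,0,-0.3],0],
    [[0,0,0],[-0.15,0,-0.6],0],
    [[0,0,0],[-0.3,0,-1.0],0],
    [[0,0,0],[-0.5,0,-2],0],
  ],
)

```text
clock: 6.77
ee_pos: [0.5184, 0.0311, 0.0454]
orientation: [0.674, 0.739, -0.001, -0.001]
force: [-0.8, -0.1, 0.2]
gripper_width: 0.0007
grip_force: 0.0
```

Emit:
servo_tool(
  commands=[
    [[0,0,0],[-1,0,-3],0],
    [[0,0,0],[-3,0,-6],0],
    [[0,0,0],[-6.5,0,-8],0],
    [[0,0,0],[-10,0,-10],0],
    [[0,0,0],[-13,0,-12],0],
  ],
)

```text
clock: 7.18
ee_pos: [0.5308, -0.1002, 0.168]
orientation: [0.674, 0.739, 0.0, 0.0]
force: [0.6, 0.3, 0.2]
gripper_width: 0.0006
grip_force: 0.0
```

Emit:
servo_tool(
  commands=[
    [[0,0,0],[-3,-2,0],0],
    [[0,0,0],[-6,-4,0],0],
    [[0,0,0],[-9,-6,0],0],
    [[0,0,0],[-9,-6,0],0],
    [[0,0,0],[-9,-6,0],0],
  ],
)

```text
clock: 7.6
ee_pos: [0.4789, -0.1946, 0.1666]
orientation: [0.675, 0.738, 0.0, 0.0]
force: [0.1, 0.5, 0.3]
gripper_width: 0.0004
grip_force: 0.0
```

Run:
```python
from h import *
a=imaging.get_image("top")[225:305,300:465];b=imaging.get_image("scene")[150:285,200:365]
f=lambda i:cv2.resize(i[:,:,::-1],None,fx=4,fy=4,interpolation=cv2.INTER_CUBIC)
cv2.imwrite("pics/h3.png",cv2.resize(cv2.vconcat([f(a),f(b)]),None,fx=.69,fy=.69))
s=env.observe();print(s["clock"],s["ee_pos"],s["force"])
```

```text
7.7 [ 0.47975166 -0.19297102  0.16631749] [ 0.68164149  0.41856111 -0.46301107]
```

View pics/h3.png

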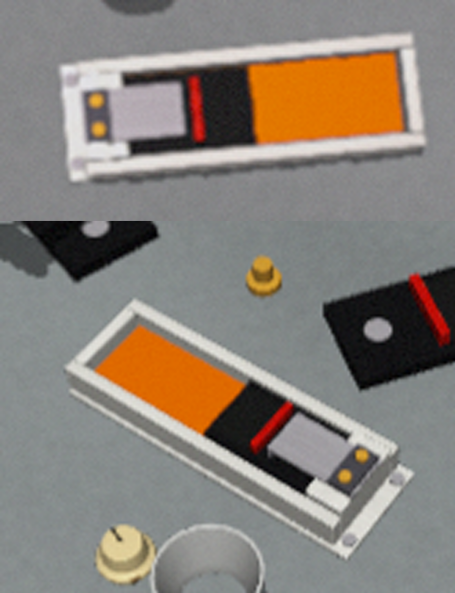

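The picture shows the plate stowed: the rib (197,108) is just behind the leaf edge (184,108), the deck runs under the leaf to the stop, the bed is sunk and the other objects have not moved.

```bash
python3 -c "
from station import env
print(env.hand_in())"
```

```text
the job is handed in; nothing more can be done
None
```

I pressed the plate down about 7 mm and slid it under the lip until the force jumped at the end stop. I then let go and moved clear. The last pictures show it home under the leaf spring and nothing else moved. The job is handed in, but no verdict came back.

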